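Build a gift set in a bowl: dish, soap, pinch bowl, dropper bottle

TASK

Put together the guest soap set inside the wide shallow bowl, leaving that bowl where it stands: first set the slatted wooden soap dish flat on the middle of its floor, then lay the soap bar centred and lengthwise on the dish, then stand the little steel pinch bowl upright on the middle of the soap, and last stand the dropper bottle upright in the pinch bowl. Let go of each piece, and leave the deep bowl, the plain-capped bottle and the tea cup undisturbed.

Things in the scene. Friction and masses are not known exactly. Their poses are not given: they have to be found in the camera images.
- wide_bowl: the target: wide shallow round milky-white plastic bowl with flaring side, loose (0.12 kg), 165 mm across the rim and 55 mm high; flat inner floor 116 mm across, 3 mm above the bench. Origin: centre of the underside, z up.
- soap_dish: draining soap dish of brown wood, loose: four slats along its x axis on two cross bars, 80 mm long (x), 50 mm wide (y), 24 mm high; the slats are the top 10 mm (z 14 to 24 mm), the cross bars below lie at x = +-26 mm, 46 mm wide. Origin: centre of the underside, z up. Grasp it across its 50 mm width.
- soap_bar: cut cream soap bar, loose, 69 mm long (x), 51 mm wide (y), 30 mm high, flat top and bottom. Origin: centre of the underside, z up. Grasp it across its 51 mm width.
- pinch_bowl: small round steel pinch bowl, loose, 70 mm across the rim, 29 mm high, foot 40 mm across; flat inner floor 36 mm across and 2 mm above its underside, then a side that slopes out at about 45 degrees for the lowest 10 mm and more steeply above. Origin: centre of the underside, z up. Can be taken across the rim or by one side of the rim.
- dropper_bottle: small round amber bottle with a black dropper bulb on a stepped black collar (a narrow pointed top), loose, 98 mm high; body 31 mm in diameter up to 61 mm, collar and bulb 20 mm in diameter above. Its underside is slightly uneven: it may lean or rock by about 0.03 rad before it settles. Origin: centre of the underside, z up.
- deep_bowl: bystander, to be left alone: deep milky-white plastic bowl, 133 mm across the rim, 91 mm high, loose. Origin: centre of the underside, z up.
- plain_bottle: bystander, to be left alone: amber bottle with a plain broad black cylindrical cap, 36 mm in diameter, 100 mm high, loose. Origin: centre of the underside, z up.
- tea_cup: bystander, to be left alone: white porcelain tea cup with an ear, 88 mm wide (x), 110 mm long with the ear (y, the ear at -y), 61 mm high, loose. Origin: centre of those extents at the underside, z up.
Things that resemble listed ones, but are neither listed nor needed, are in the scene too. What is shaped like the soap_bar but purple or red is not meant. Leave any red look-alike of the pinch_bowl alone.

How it is judged:
By the outcome, as a careful person would: the job done as asked, in the order asked, and still so for the second after the job is handed in, with the robot touching nothing.
It also fails if it takes over 128 s, if anything falls off the work surface, if the arm or the gripper's body presses on something with over 40 N, if the wrist force passes 120 N, or if a joint passes its speed limit or range.

ROBOT

A 6-joint arm with a two-finger parallel gripper is mounted at the origin on a cart in front of the work surface, level with it; the furniture and walls round the work are solid. World frame = base frame: x ahead of the robot, y to its left, z up, the work surface at z = 0. Lengths are in m, angles in rad, forces in N, time in s.
With the tool pointing down it reaches from about 0.375 to 0.9 m from the base axis. Payload 3.1 kg.
Tool frame: the origin (TCP) lies midway between the tips of the shut fingers; the grasp point (between the pads) lies 19 mm behind it (manip.grip_depth is the distance from the TCP to the grasp point, in m); z points along the fingers, y is the line along which they close (so a half turn about z gives the same grasp; the last joint's range is limited). The gripper opens to 85 mm and grips with 20 to 120 N. Pads are 22 mm wide; open, the fingers measure 114 mm over their backs; the gripper's body (76 mm by 85 mm) begins 54 mm behind the grasp point. The pads swing forward as they close: fully open they stand 13 mm farther back than shut.
Start: joints at [-1.419, 0.527, 1.433, -0, 1.181, -0.178], TCP at [0.203, -0.591, 0.231] pointing down, gripper open.
Joint ranges: [-3.08, 3.08], [-0.75, 2.2], [0.22, 2.44], [-1.43, 4.57], [0, 2.65], [-2.85, 2.85]. Speed limits (rad/s): [2.79, 2.79, 3.14, 3.14, 3.14, 3.14].

INTERFACE

Orientations are given as a unit quaternion [x, y, z, w].
In Python, from station import telemetry, snapshot, manip gives the robot as it stands. The module is installed in compiled form; this text tells all that it offers.
- The arm moves only by the shell command python3 -m crank 'ROWS' [OPENING] [FORCE]. ROWS is text: rows parted by semicolons, each of 6 numbers parted by spaces: the shift along the tool's x, y, z as a fraction of full scale, then the turn, a rotation vector about the tool's x, y, z as a fraction of full scale. A call has exactly 5 rows; each row shifts and turns the commanded pose from where the row before left it, along the tool's axes as they then stand; what a row does not reach is not made up. Full scale, the value 1, is 4 cm for a shift and 90 degrees for a turn. A row lasts 1/10 s, in which the tool goes at most 50 mm and 8.59 degrees, less where a joint would pass 70% of its speed; a pose out of reach is approached as far as the arm can. A call with a number of a shift or a turn outside -1 to 1 is refused whole. A call with a gripper value outside its range is refused whole. OPENING is the opening, from -1 (shut) to 1 (fully open), set as the call begins (- or left out, the last holds). The fingers move at their own pace and stop on an object; FORCE is the grip in N (left out, the last holds). Time passes only in rows, so rows that do not move let the fingers close, or fill a call up. It gives the time, the measured TCP pose, the force, the opening and the grip force at its end, in the units of the state.
- telemetry.sense(): the state, without advancing time (a new reading comes with each control period).
- snapshot(name): name is "scene" or "top" or "wrist"; returns a dict with "image" (400x640x3 uint8, red, green, blue), "depth" (400x640 float32, m along the optical axis (not along the pixel's ray), 0 where there is no reading), "camera_matrix" (3x3 intrinsics, pixels), "rvec" (rotation vector, rad) and "tvec" (3), from world to camera coordinates, as OpenCV has them. Camera axes: x right, y down, z forward; pixel columns grow to the right and rows downward; lengths in m; the calibration is good to about 2 mm. The wrist camera is an equidistant fisheye: a pixel r from the principal point sees the ray r / f radians off the axis. A picture is of the moment at which its call begins.
- manip.sign_off(): hands the job in; it is judged then, once.
The state is a dict: "t": time; "q": joint angles; "qd": joint speeds; "tau": joint torques, N m; "tcp_pos": TCP position; "tool_rot": TCP orientation; "force": force on the tool from outside, world axes, zero at the start; "ft_torque": the same for the moment, N m; "finger_gap": opening from 0.0 (shut) to 1.0 (fully open); "gripper_force": force on a finger pad.
Only numpy, scipy, OpenCV 4.12 (cv2) and the standard library are available. Lean on these libraries where they do the work, as an engineer would, in place of code of your own. Each camera call takes 0.05 s, during which the arm holds its last target. There are 200 camera calls.

## Working session

There is one attempt and no reset: what is moved stays moved. The work goes in short steps, Python scripts to look and compute and a shell command to move; the robot and the scene stay as the last step left them, time stands still between calls to the robot, and variables do not carry over. Pictures are saved under pics/ and viewed, at most 14 in all, crops included, and the job is handed in when it is done.

```bash
mkdir -p pics
cat > h.py <<'E'
import numpy as np,cv2,json
from station import telemetry,snapshot,manip
def snap(n):
    s=snapshot(n); cv2.imwrite  # noqa
    s['R']=cv2.Rodrigues(np.array(s['rvec'],float))[0]; s['t']=np.array(s['tvec'],float).ravel(); s['K']=np.array(s['camera_matrix'],float); return s
def save(s,f): cv2.imwrite('pics/'+f,s['image'][:,:,::-1])
def cloud(s):
    d=s['depth']; v,u=np.indices(d.shape); K=s['K']
    p=np.stack([(u-K[0,2])/K[0,0]*d,(v-K[1,2])/K[1,1]*d,d],-1)
    w=(p-s['t'])@s['R']; w[d==0]=np.nan; return w
def onplane(s,u,v,z):
    K=s['K']; r=s['R'].T@np.array([(u-K[0,2])/K[0,0],(v-K[1,2])/K[1,1],1.]); c=-s['R'].T@s['t']
    return c+r*(z-c[2])/r[2]
E
python3 - <<'E'
from h import *
for n in ('scene','top'):
    s=snap(n); save(s,n+'0.png'); np.savez('pics/'+n+'0.npz',**s); print(n,-s['R'].T@s['t'],s['K'][0,0])
t=telemetry.sense(); print(t['t'],t['tcp_pos'],t['tool_rot'],manip.grip_depth)
E
```

```text
scene [-0.34941158  0.99311936  0.6467068 ] 394.7600715504777
top [ 0.38506547 -0.04214924  1.19492371] 361.28337069420564
0.1 [ 0.20290595 -0.59049791  0.23046871] [ 9.86354687e-01  1.64631612e-01  1.38911885e-05 -9.29620453e-04] 0.0187
```

View pics/top0.png

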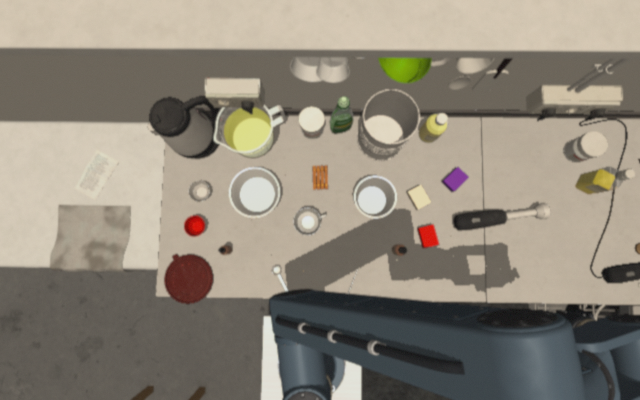

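View pics/scene0.png

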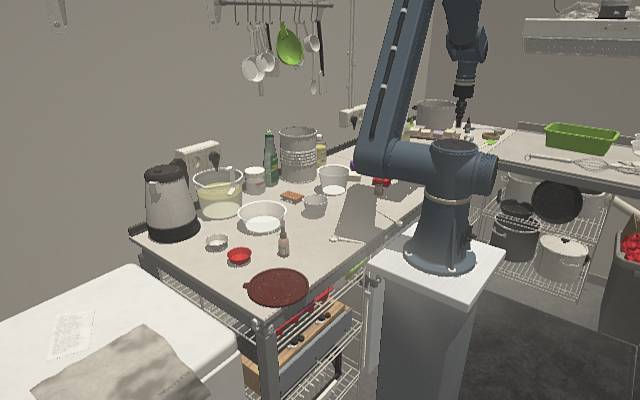

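The top view shows the wide bowl at (255,192), dish (320,177), cream soap (418,197), steel pinch bowl (201,190) and bottles at (225,249) and (400,250). In the scene view, the bottle at (283,245) has the narrow pointed top, so it is the left one in the top view.

Run:
```python
from h import *
s=dict(np.load('pics/top0.npz')); W=cloud(s); im=s['image']
c=im[130:290,150:470]; cv2.imwrite('pics/crop0.png',cv2.resize(c[:,:,::-1],None,fx=2.5,fy=2.5,interpolation=cv2.INTER_CUBIC))
hsv=cv2.cvtColor(im,cv2.COLOR_RGB2HSV)
def obj(name,box,zlo,zhi,rectz=None):
    u0,v0,u1,v1=box; w=W[v0:v1,u0:u1]; m=((w[...,2]>zlo)&(w[...,2]<zhi)).astype(np.uint8)
    n,l,st,_=cv2.connectedComponentsWithStats(m); 
    if n<2: print(name,'none');return
    k=1+np.argmax(st[1:,4]); p=w[l==k]; 
    (cx,cy),(a,b),ang=cv2.minAreaRect(p[:,:2].astype(np.float32)*1000)
    (ex,ey),r=cv2.minEnclosingCircle(p[:,:2].astype(np.float32)*1000)
    print(name,len(p),'rect',np.round([cx,cy,a,b,ang],1),'circ',np.round([ex,ey,r],1),'mean',np.round(p.mean(0)*1000,1),'zmax',round(np.nanmax(p[:,2])*1000,1))
obj('wide',(222,160,288,225),.035,.075)
obj('dish',(305,158,336,196),.010,.05)
obj('soap',(404,178,436,214),.012,.05)
obj('pinch',(186,175,216,205),.015,.05)
obj('drop',(214,238,236,260),.02,.13)
obj('dropbody',(214,238,236,260),.03,.07)
obj('plain',(388,238,412,262),.02,.13)
obj('deep',(350,172,400,220),.06,.12)
obj('cup',(292,204,328,236),.03,.09)
obj('kettle/jug',(200,90,285,160),.05,.4)
for n,(u,v) in dict(bench=(340,200),widefloor=(255,192)).items(): print(n,W[v,u])
```

```text
wide 630 rect [5.456e+02 1.901e+02 1.617e+02 1.616e+02 4.000e-01] circ [544.7 190.2  82.7] mean [550.6 198.3  48.5] zmax 58.7
dish 312 rect [600.7 -19.8  78.   46.3   0.8] circ [600.7 -19.3  44.4] mean [601.2 -19.9  22.7] zmax 29.4
soap 344 rect [ 539.2 -342.6   67.8   51.4   28.2] circ [ 539.9 -342.2   40.4] mean [ 538.5 -341.1   28.2] zmax 35.4
pinch 107 rect [550.1 378.8  63.1  66.6  89.1] circ [550.4 377.1  35.3] mean [554.7 388.8  23.6] zmax 32.1
drop 95 rect [359.2 279.   26.   26.8   1.4] circ [359.8 280.5  15.3] mean [359.8 275.1  60.4] zmax 100.1
dropbody 55 rect [359.4 279.   25.7  26.8   1.4] circ [359.8 280.5  15.3] mean [360.3 274.1  52.9] zmax 69.6
plain 134 rect [ 367.7 -270.    31.7   29.4    0.8] circ [ 367.8 -272.8   17.9] mean [ 368.5 -267.4   74.7] zmax 103.0
deep 503 rect [ 530.  -191.5  130.9  129.9    1.1] circ [ 529.8 -191.8   66.7] mean [ 537.4 -199.2   82.9] zmax 96.9
cup 228 rect [451.7  16.1  91.2  86.4  67.9] circ [457.9   9.5  53.6] mean [457.3  19.7  48.6] zmax 67.5
kettle/jug 4510 rect [747.  229.2 276.6 192.6  88.7] circ [754.3 229.  163.5] mean [757.3 225.5 125. ] zmax 239.4
bench [ 0.52979954 -0.087249   -0.0020592 ]
widefloor [ 5.52850559e-01  1.97454492e-01 -3.14643218e-04]
```

View pics/crop0.png

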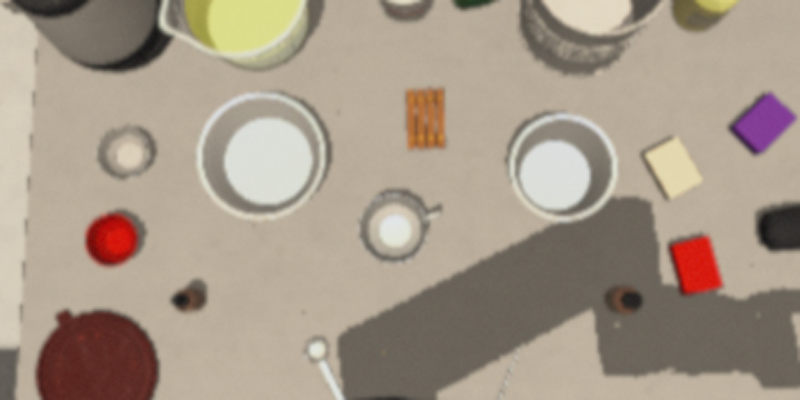

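```bash
cat > plan.py <<'E'
import sys; from h import *
from scipy.spatial.transform import Rotation as Ro
def plan(x,y,z,yaw):
    t=telemetry.sense(); R=Ro.from_quat(t['tool_rot']); p=np.array(t['tcp_pos'])
    c,s=np.cos(np.radians(yaw)),np.sin(np.radians(yaw)); G=Ro.from_matrix(np.array([[c,s,0],[s,-c,0],[0,0,-1]]))
    d=np.array([x,y,z])-p; T=(R.inv()*G).as_rotvec()
    print('t',round(t['t'],2),'tcp',p.round(4),'gap',round(float(t['finger_gap']),3),'F',np.round(t['force'],1))
    print('turn first (units)',(T/(np.pi/2)).round(4),'| then shift in goal axes',(G.inv().apply(d)/.04).round(3),'| shift in present axes',(R.inv().apply(d)/.04).round(3))
if __name__=='__main__': plan(*map(float,sys.argv[1:5]))
E
python3 plan.py .6007 -.0197 .12 0.6; python3 plan.py .6007 -.0197 .12 0.6 >/dev/null
python3 -m crank '0 0 0 0 0 0.095; 0 0 0 0 0 0.095; 0 0 0 0 0 0.014; 1 -1 0 0 0 0; 1 -1 0 0 0 0' 1 30; python3 plan.py .6007 -.0197 .12 0.6
```

```text
t 0.1 tcp [ 0.2029 -0.5905  0.2305] gap 0.998 F [-0.2  0.3  0.3]
turn first (units) [-0.0012 -0.      0.2039] | then shift in goal axes [ 10.094 -14.165   2.762] | shift in present axes [ 14.039 -10.262   2.785]
t: 0.6
tcp_pos: [0.2728, -0.5197, 0.2308]
tool_rot: [1.0, 0.005, 0.0, -0.0]
force: [1.3, -0.2, 0.2]
finger_gap: 1.002
gripper_force: 0.0
t 0.6 tcp [ 0.2728 -0.5197  0.2308] gap 1.002 F [ 1.3 -0.2  0.2]
turn first (units) [-0.0002 -0.0001 -0.0006] | then shift in goal axes [  8.329 -12.413   2.77 ] | shift in present axes [  8.317 -12.419   2.775]
```

```bash
python3 -m crank '0.68 -1 0 0 0 0; 0.68 -1 0 0 0 0; 0.68 -1 0 0 0 0; 0.68 -1 0 0 0 0; 0.68 -1 0 0 0 0' >/dev/null
python3 -m crank '0.68 -1 0 0 0 0; 0.68 -1 0 0 0 0; 0.68 -1 0 0 0 0; 0.68 -1 0 0 0 0; 0.68 -1 0 0 0 0' >/dev/null
python3 -m crank '0.7 -1 0 0 0 0; 0.7 -1 0 0 0 0; 0 0 0.2 0 0 0; 0 0 0 0 0 0; 0 0 0 0 0 0' >/dev/null
python3 plan.py .6007 -.0197 .12 0.6
python3 - <<'E'
from h import *
s=snap('wrist'); save(s,'w1.png'); print(s['K'],s['t'],s['rvec'])
E
```

```text
t 2.1 tcp [ 0.595  -0.0369  0.2227] gap 1.0 F [-0.6 -0.4  0.1]
turn first (units) [0.     0.0014 0.0003] | then shift in goal axes [ 0.148 -0.429  2.567] | shift in present axes [ 0.154 -0.429  2.567]
[[309.70691629   0.         322.36861226]
 [  0.         309.70691629 200.25253811]
 [  0.           0.           1.        ]] [-0.0435192   0.53330445  0.54544838] [-2.0719815   2.04841229  0.30674745]
```

View pics/w1.png

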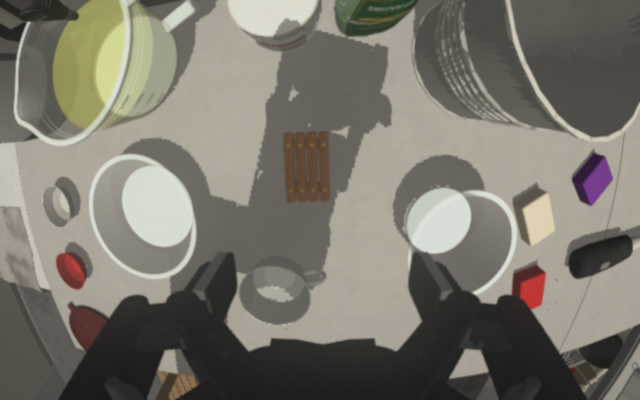

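The wrist view shows the dish at (306,167), clear of its neighbours. I'll cross-check its position, then descend.

```bash
cat >> h.py <<'E'
def wplane(s,u,v,z):
    K=s['K']; a=np.array([(u-K[0,2])/K[0,0],(v-K[1,2])/K[1,1]]); r=np.hypot(*a)
    d=np.r_[a/max(r,1e-9)*np.sin(r),np.cos(r)]; d=s['R'].T@d; c=-s['R'].T@s['t']; return c+d*(z-c[2])/d[2]
E
python3 - <<'E'
from h import *
s=snap('wrist'); hsv=cv2.cvtColor(s['image'],cv2.COLOR_RGB2HSV); m=np.zeros((400,640),np.uint8); m[115:220,265:350]=cv2.inRange(hsv,(0,110,20),(25,255,255))[115:220,265:350]
v,u=np.nonzero(m); P=np.array([wplane(s,a,b,.024) for a,b in zip(u,v)])[:,:2]
print(len(P),cv2.minAreaRect((P*1000).astype(np.float32)))
E
python3 -m crank '0.15 -0.43 0.8 0 0 0; 0 0 0.85 0 0 0; 0 0 0.9 0 0 0; 0 0 0 0 0 0; 0 0 0 0 0 0' 
python3 plan.py .6007 -.0197 .004 0.6
```

```text
1847 ((604.2774658203125, -18.723085403442383), (76.28815460205078, 46.00313949584961), 2.0668373107910156)
t: 2.7
tcp_pos: [0.6016, -0.0202, 0.1216]
tool_rot: [1.0, 0.004, -0.0, -0.0]
force: [0.0, -0.2, 0.6]
finger_gap: 1.002
gripper_force: 0.0
t 2.7 tcp [ 0.6016 -0.0202  0.1216] gap 1.002 F [ 0.  -0.2  0.6]
turn first (units) [-0.0001  0.0005 -0.001 ] | then shift in goal axes [-0.023 -0.012  2.94 ] | shift in present axes [-0.021 -0.011  2.94 ]
```

```bash
python3 -m crank '0 0 0.8 0 0 -0.008; 0 0 0.8 0 0 0; 0 0 0.8 0 0 0; 0 0 0.53 0 0 0; 0 0 0 0 0 0' >/dev/null
python3 plan.py .6007 -.0197 .004 1.3
python3 -m crank '0 0 0 0 0 0;0 0 0 0 0 0;0 0 0 0 0 0;0 0 0 0 0 0;0 0 0 0 0 0' -1 40
python3 -m crank '0 0 0 0 0 0;0 0 0 0 0 0;0 0 0 0 0 0;0 0 0 0 0 0;0 0 0 0 0 0'
```

```text
t 3.2 tcp [ 0.6017 -0.0196  0.0038] gap 1.002 F [ 0.  -0.  -0.7]
turn first (units) [-0.0002  0.0009 -0.0004] | then shift in goal axes [-0.025  0.001 -0.005] | shift in present axes [-0.025  0.001 -0.005]
t: 3.7
tcp_pos: [0.6037, -0.0195, 0.0067]
tool_rot: [1.0, 0.012, 0.002, 0.001]
force: [-0.6, -0.0, 5.4]
finger_gap: 0.577
gripper_force: 42.1
t: 4.2
tcp_pos: [0.6037, -0.0195, 0.0067]
tool_rot: [1.0, 0.012, 0.002, 0.001]
force: [-0.1, -0.1, 6.6]
finger_gap: 0.573
gripper_force: 42.1
```

```bash
python3 -m crank '0 0 -0.3 0 0 0;0 0 -1 0 0 0;0 0 -1 0 0 0;0 0 -1 0 0 0;0 0 0 0 0 0'
python3 plan.py .545 .1902 .135 1.3;  python3 - <<'E'
from h import *
s=snap('wrist'); save(s,'w2.png')
E
```

```text
t: 4.7
tcp_pos: [0.6061, -0.0197, 0.1434]
tool_rot: [1.0, 0.012, 0.007, 0.002]
force: [0.5, 0.0, -0.7]
finger_gap: 0.577
gripper_force: 41.8
t 4.7 tcp [ 0.6061 -0.0197  0.1434] gap 0.577 F [ 0.5  0.  -0.7]
turn first (units) [ 0.002  -0.0086  0.0004] | then shift in goal axes [-1.408 -5.28   0.21 ] | shift in present axes [-1.408 -5.282  0.174]
```

View pics/w2.png

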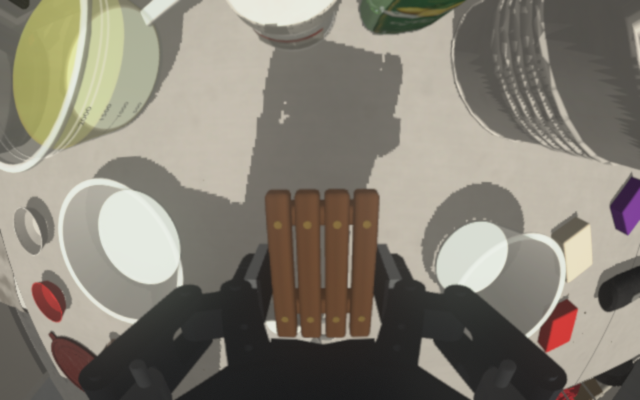

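The dish is held level between the pads, its ends at rows 190 and 336.

Run:
```python
from h import *
s=snap('wrist'); t=telemetry.sense(); print(-s['R'].T@s['t'],t['tcp_pos'])
z=t['tcp_pos'][2]+.0173
for u,v in ((266,191),(378,190),(277,335),(373,335),(322,190),(324,336)): print(u,v,(wplane(s,u,v,z)-t['tcp_pos'])*1000)
s=snap('top'); save(s,'t1.png')
W=cloud(s)[160:225,222:288]; m=(W[...,2]>.035)&(W[...,2]<.075); p=W[m][:,:2]; print(cv2.minEnclosingCircle((p*1000).astype(np.float32)))
```

```text
[ 0.67807839 -0.01687136  0.28367884] [ 0.60248744 -0.01906246  0.13839615]
266 191 [41.40537764 25.38636873 17.3       ]
378 190 [ 42.96533654 -22.94496665  17.3       ]
277 335 [-38.36054144  23.57065271  17.3       ]
373 335 [-37.42377    -28.18082238  17.3       ]
322 190 [42.35853787  1.2208659  17.3       ]
324 336 [-37.86766774  -1.71523527  17.3       ]
((545.1465454101562, 190.6924591064453), 82.33721923828125)
```

```bash
python3 plan.py .543 .1905 .135 1.3
python3 -m crank '-0.25 -0.95 0 0 0 0;-0.3 -0.95 0 0 0 0;-0.3 -0.95 0 0 0 0;-0.3 -0.95 0 0 0 0;-0.2 -0.95 0 0 0 0' >/dev/null
python3 -m crank '0 -0.45 0 0 0 0;0 0 0 0 0 0;0 0 0 0 0 0;0 0 0 0 0 0;0 0 0 0 0 0' 
python3 plan.py .543 .1905 .0125 1.3
```

```text
t 4.85 tcp [ 0.6014 -0.0188  0.1368] gap 0.573 F [ 0.4  0.7 -1.5]
turn first (units) [ 0.     -0.0002  0.0002] | then shift in goal axes [-1.34  -5.265  0.045] | shift in present axes [-1.338 -5.266  0.044]
t: 5.85
tcp_pos: [0.5432, 0.1864, 0.1357]
tool_rot: [1.0, 0.011, -0.0, 0.0]
force: [-0.2, -0.2, -0.4]
finger_gap: 0.573
gripper_force: 41.8
t 5.85 tcp [0.5432 0.1864 0.1357] gap 0.573 F [-0.2 -0.2 -0.4]
turn first (units) [ 0.0002  0.0006 -0.001 ] | then shift in goal axes [-2.00e-03 -1.02e-01  3.08e+00] | shift in present axes [ 1.00e-03 -1.03e-01  3.08e+00]
```

```bash
python3 -m crank '0 -0.1 0.7 0 0 0;0 0 0.8 0 0 0;0 0 0.8 0 0 0;0 0 0.6 0 0 0;0 0 0.1 0 0 0' 
python3 -m crank '0 0 0.07 0 0 0;0 0 0 0 0 0;0 0 0 0 0 0;0 0 0 0 0 0;0 0 0 0 0 0' 
python3 plan.py .543 .1905 .009 1.3
```

```text
t: 6.35
tcp_pos: [0.5411, 0.1903, 0.0134]
tool_rot: [1.0, 0.011, -0.003, 0.0]
force: [-0.5, -0.3, -1.3]
finger_gap: 0.576
gripper_force: 41.8
t: 6.85
tcp_pos: [0.5435, 0.1918, 0.0143]
tool_rot: [1.0, 0.012, 0.001, -0.0]
force: [-0.4, 0.3, -0.8]
finger_gap: 0.569
gripper_force: 41.8
t 6.85 tcp [0.5435 0.1918 0.0143] gap 0.569 F [-0.4  0.3 -0.8]
turn first (units) [-0.0001 -0.0011  0.0002] | then shift in goal axes [-0.014  0.033  0.132] | shift in present axes [-0.015  0.033  0.132]
```

```bash
python3 -m crank '0 0.03 0.06 0 0 0;0 0 0 0 0 0;0 0 0 0 0 0;0 0 0 0 0 0;0 0 0 0 0 0' 
python3 -m crank '0 0 0.06 0 0 0;0 0 0 0 0 0;0 0 0 0 0 0;0 0 0 0 0 0;0 0 0 0 0 0'
```

```text
t: 7.35
tcp_pos: [0.543, 0.1905, 0.0109]
tool_rot: [1.0, 0.012, -0.0, 0.0]
force: [-0.2, -0.8, -1.3]
finger_gap: 0.572
gripper_force: 41.8
t: 7.85
tcp_pos: [0.5432, 0.1906, 0.0097]
tool_rot: [1.0, 0.012, 0.0, -0.0]
force: [-1.4, -0.3, 8.7]
finger_gap: 0.572
gripper_force: 42.8
```

```bash
python3 -m crank '0 0 0 0 0 0;0 0 0 0 0 0;0 0 0 0 0 0;0 0 0 0 0 0;0 0 0 0 0 0' 0.45
python3 -m crank '0 0 -0.5 0 0 0;0 0 -1 0 0 0;0 0 -1 0 0 0;0 0 -1 0 0 0;0 0 -1 0 0 0' 
python3 -m crank '0 1 0 0 0 0;0 1 0 0 0 0;0 1 0 0 0 0;0 1 0 0 0 0;0 1 0 0 0 0' 1
python3 plan.py .5392 -.3425 .2 28.2
python3 - <<'E'
from h import *
s=snap('top'); save(s,'t2.png'); c=s['image'][130:290,150:470]; cv2.imwrite('pics/crop2.png',cv2.resize(c[:,:,::-1],None,fx=2.5,fy=2.5,interpolation=cv2.INTER_CUBIC))
W=cloud(s)[160:225,222:288]; m=(W[...,2]>.035)&(W[...,2]<.075); p=W[m][:,:2]; print('bowl',cv2.minEnclosingCircle((p*1000).astype(np.float32)))
hs=cv2.cvtColor(s['image'],cv2.COLOR_RGB2HSV)[160:225,222:288]; m=(cv2.inRange(hs,(0,90,20),(25,255,255))>0)
q=W[m&(W[...,2]<.04)]; print('dish',len(q),q.mean(0),cv2.minAreaRect((q[:,:2]*1000).astype(np.float32)))
E
```

```text
t: 8.35
tcp_pos: [0.5429, 0.1905, 0.0083]
tool_rot: [1.0, 0.011, -0.0, 0.0]
force: [0.1, -0.3, -0.0]
finger_gap: 0.726
gripper_force: 0.0
t: 8.85
tcp_pos: [0.5426, 0.1904, 0.1899]
tool_rot: [1.0, 0.011, -0.0, 0.0]
force: [0.7, -0.8, -0.4]
finger_gap: 0.721
gripper_force: 0.0
t: 9.35
tcp_pos: [0.5473, -0.0109, 0.1885]
tool_rot: [1.0, 0.012, -0.0, -0.0]
force: [1.1, -0.3, -0.4]
finger_gap: 1.002
gripper_force: 0.0
t 9.35 tcp [ 0.5473 -0.0109  0.1885] gap 1.002 F [ 1.1 -0.3 -0.4]
turn first (units) [-0.      0.     -0.2986] | then shift in goal axes [-4.095  7.211 -0.287] | shift in present axes [-0.394  8.283 -0.287]
bowl ((544.827880859375, 190.3790740966797), 82.23783111572266)
dish 275 [0.54624998 0.19329177 0.02214016] ((543.1732177734375, 188.95901489257812), (73.9300765991211, 46.82261657714844), 1.0453134775161743)
```

View pics/crop2.png

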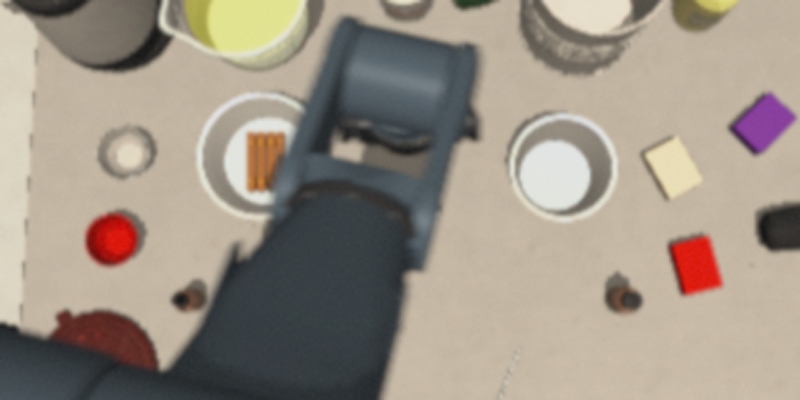

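The dish sits in the middle of the bowl at crop (267,160), partly hidden by the arm. I'll go for the soap.

```bash
python3 -m crank '-0.05 1 0 0 0 0;-0.05 1 0 0 0 0;-0.05 1 0 0 0 0;-0.05 1 0 0 0 0;-0.05 1 0 0 0 0' >/dev/null
python3 -m crank '-0.05 1 0 0 0 0;-0.05 1 0 0 0 0;-0.05 1 0 0 0 0;0 0.25 0 0 0 -0.09;0 0 0 0 0 -0.09' >/dev/null
python3 -m crank '0 0 0 0 0 -0.09;0 0 0 0 0 -0.03;0 0 0 0 0 0;0 0 0 0 0 0;0 0 0 0 0 0' >/dev/null
python3 plan.py .5395 -.3425 .1 28.2
python3 - <<'E'
from h import *
s=snap('wrist'); save(s,'w3.png')
E
```

```text
t 10.9 tcp [ 0.5392 -0.3395  0.1884] gap 1.003 F [-0.1  0.2 -0.1]
turn first (units) [-0.0002  0.      0.0009] | then shift in goal axes [-0.028  0.07   2.21 ] | shift in present axes [-0.028  0.07   2.21 ]
```

View pics/w3.png

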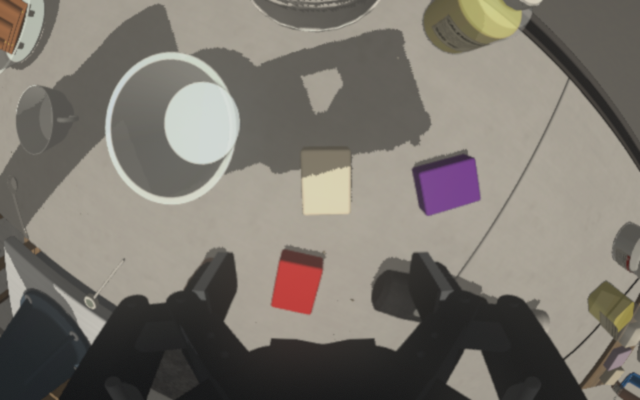

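The soap is at (302–352, 148–214), square with the tool and with room for the fingers.

```bash
python3 - <<'E'
from h import *
s=snap('wrist'); P=np.array([wplane(s,u,v,.03) for u,v in ((302,148),(351,148),(303,214),(352,214))]); print((P*1000).round(1),P.mean(0))
E
python3 -m crank '0 0.07 0.8 0 0 0;0 0 0.8 0 0 0;0 0 0.6 0 0 0;0 0 0 0 0 0;0 0 0 0 0 0' >/dev/null
python3 plan.py .5395 -.3425 .003 28.2
```

```text
[[ 562.2 -304.7   30. ]
 [ 585.  -346.8   30. ]
 [ 502.2 -336.9   30. ]
 [ 526.1 -381.5   30. ]] [ 0.54387726 -0.34247407  0.03      ]
t 11.5 tcp [ 0.5406 -0.3422  0.1006] gap 0.999 F [0.1 0.1 0.5]
turn first (units) [-0.0002  0.0001  0.0012] | then shift in goal axes [-0.028 -0.008  2.439] | shift in present axes [-0.028 -0.007  2.439]
```

```bash
python3 -m crank '0 0 0.8 0 0 0;0 0 0.8 0 0 0;0 0 0.6 0 0 0;0 0 0.16 0 0 0;0 0 0 0 0 0' >/dev/null
python3 -m crank '0 0 0 0 0 0;0 0 0 0 0 0;0 0 0 0 0 0;0 0 0 0 0 0;0 0 0 0 0 0' -1 40
python3 -m crank '0 0 0 0 0 0;0 0 0 0 0 0;0 0 0 0 0 0;0 0 0 0 0 0;0 0 0 0 0 0'
python3 - <<'E'
from h import *
s=snap('top'); save(s,'t3.png')
W=cloud(s)[160:225,222:288]; m=(W[...,2]>.035)&(W[...,2]<.075); p=W[m][:,:2]; print('bowl',cv2.minEnclosingCircle((p*1000).astype(np.float32)))
def col(b,lo,hi,zr):
    u0,v0,u1,v1=b; W=cloud(s)[v0:v1,u0:u1]; m=cv2.inRange(cv2.cvtColor(s['image'],cv2.COLOR_RGB2HSV)[v0:v1,u0:u1],lo,hi)
    c=max(cv2.findContours(m,0,2)[0],key=cv2.contourArea); (cx,cy),sz,a=cv2.minAreaRect(c); print('px',cx+u0,cy+v0,sz,a,onplane(s,cx+u0,cy+v0,zr))
col((222,160,288,225),(0,90,20),(25,255,255),.027)
E
```

```text
t: 12.5
tcp_pos: [0.5416, -0.3432, 0.0081]
tool_rot: [0.97, 0.245, 0.001, 0.002]
force: [-0.1, -0.5, 5.8]
finger_gap: 0.581
gripper_force: 43.3
t: 13.0
tcp_pos: [0.5416, -0.3432, 0.0081]
tool_rot: [0.97, 0.245, 0.001, 0.001]
force: [0.3, 0.6, 8.2]
finger_gap: 0.586
gripper_force: 43.3
bowl ((544.906494140625, 189.63897705078125), 82.579833984375)
px 256.0 194.0 (22.0, 14.0) 90.0 [0.54246037 0.1884849  0.027     ]
```

```bash
python3 -m crank '0 0 -0.3 0 0 0;0 0 -1 0 0 0;0 0 -1 0 0 0;0 0 -1 0 0 0;0 0 -1 0 0 0' >/dev/null
python3 -m crank '0 0 0 0 0 0.09;0 0 0 0 0 0.09;0 0 0 0 0 0.09;0 0 0 0 0 0.028;0 0 0 0 0 0'
python3 plan.py .5435 .1895 .14 1.3
python3 -m crank '0 -1 0 0 0 0;0 -1 0 0 0 0;0 -1 0 0 0 0;0 -1 0 0 0 0;0 -1 0 0 0 0' >/dev/null
python3 -m crank '0 -1 0 0 0 0;0 -1 0 0 0 0;0 -1 0 0 0 0;0 -1 0 0 0 0;0 -1 0 0 0 0' >/dev/null
python3 -m crank '0 -1 0 0 0 0;0 -1 0 0 0 0;0 -1 0 0 0 0;0 -0.2 0 0 0 0;0 0 0 0 0 0' 
python3 plan.py .5435 .1895 .14 1.3
```

```text
t: 14.05
tcp_pos: [0.5401, -0.3418, 0.1786]
tool_rot: [1.0, 0.013, -0.0, -0.0]
force: [-0.2, 0.7, -1.0]
finger_gap: 0.586
gripper_force: 42.5
t 14.05 tcp [ 0.5401 -0.3418  0.1786] gap 0.586 F [-0.2  0.7 -1. ]
turn first (units) [-0.0001  0.0001  0.0022] | then shift in goal axes [  0.385 -13.278   0.965] | shift in present axes [  0.432 -13.277   0.968]
t: 15.55
tcp_pos: [0.5263, 0.187, 0.1783]
tool_rot: [1.0, 0.015, 0.0, 0.0]
force: [-0.5, -0.1, -0.6]
finger_gap: 0.58
gripper_force: 42.5
t 15.55 tcp [0.5263 0.187  0.1783] gap 0.58 F [-0.5 -0.1 -0.6]
turn first (units) [ 0.0001 -0.0001  0.0047] | then shift in goal axes [ 0.432 -0.053  0.958] | shift in present axes [ 0.432 -0.05   0.958]
```

```bash
python3 -m crank '0.43 -0.05 0.5 0 0 0.004;0 0 0.8 0 0 0;0 0 0.8 0 0 0;0 0 0.8 0 0 0;0 0 0 0 0 0' >/dev/null
python3 -m crank '0 0 0.5 0 0 0;0 0 0 0 0 0;0 0 0 0 0 0;0 0 0 0 0 0;0 0 0 0 0 0' 
python3 plan.py .5435 .1895 .035 1.3
python3 - <<'E'
from h import *
s=snap('wrist'); save(s,'w4.png')
E
```

```text
t: 16.55
tcp_pos: [0.5448, 0.188, 0.0436]
tool_rot: [1.0, 0.01, 0.001, -0.0]
force: [0.3, 0.3, -1.9]
finger_gap: 0.583
gripper_force: 42.4
t 16.55 tcp [0.5448 0.188  0.0436] gap 0.583 F [ 0.3  0.3 -1.9]
turn first (units) [-0.0002 -0.0015 -0.0019] | then shift in goal axes [-0.03  -0.037  0.215] | shift in present axes [-0.031 -0.037  0.215]
```

View pics/w4.png

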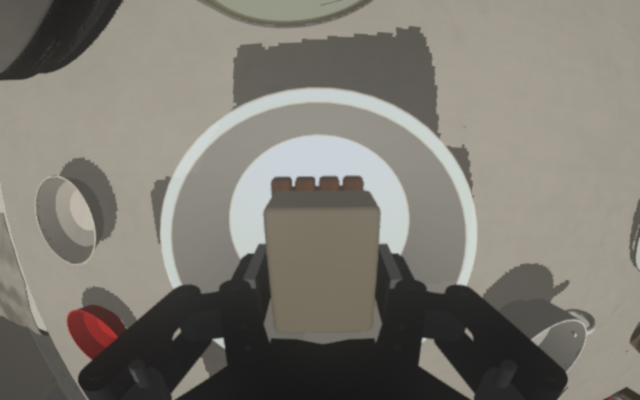

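Run:
```python
from h import *
s=snap('wrist'); t=telemetry.sense()['tcp_pos']; print(t)
f=lambda u,v,z: (wplane(s,u,v,z)*1000).round(1)
print('dish far top corners',f(272,178,.027),f(363,177,.027))
zt=t[2]+.0219
print('soap top far',f(265,208,zt),f(380,207,zt),'near',f(273,331,zt),f(374,331,zt))
```

```text
[0.54439292 0.18814756 0.04311231]
dish far top corners [583.1 216.   27. ] [584.6 167.8  27. ]
soap top far [579.  213.1  65. ] [580.4 165.3  65. ] near [513.  212.9  65. ] [514.  161.6  65. ]
```

The soap sits above the dish, whose slat ends show at row 178. It needs about -2 mm in x and +3 mm in y before lowering.

```bash
python3 -m crank '-0.04 -0.08 0.1 0 0 0;0 0 0 0 0 0;0 0 0 0 0 0;0 0 0 0 0 0;0 0 0 0 0 0' 
python3 -m crank '0 0 0.07 0 0 0;0 0 0 0 0 0;0 0 0 0 0 0;0 0 0 0 0 0;0 0 0 0 0 0'
```

```text
t: 17.15
tcp_pos: [0.5422, 0.1913, 0.0381]
tool_rot: [1.0, 0.01, -0.0, 0.0]
force: [1.0, -0.8, -0.9]
finger_gap: 0.584
gripper_force: 42.4
t: 17.65
tcp_pos: [0.5423, 0.1912, 0.0353]
tool_rot: [1.0, 0.01, 0.0, 0.0]
force: [0.4, -0.3, -0.6]
finger_gap: 0.583
gripper_force: 42.5
```

```bash
python3 -m crank '0 0 0.06 0 0 0;0 0 0 0 0 0;0 0 0 0 0 0;0 0 0 0 0 0;0 0 0 0 0 0'
```

```text
t: 18.15
tcp_pos: [0.5423, 0.1912, 0.0352]
tool_rot: [1.0, 0.01, 0.0, 0.0]
force: [-3.2, -0.8, 14.7]
finger_gap: 0.584
gripper_force: 44.3
```

```bash
python3 -m crank '0 0 0 0 0 0;0 0 0 0 0 0;0 0 0 0 0 0;0 0 0 0 0 0;0 0 0 0 0 0' 0.45
python3 -m crank '0 0 -0.4 0 0 0;0 0 -0.8 0 0 0;0 0 -1 0 0 0;0 0 -1 0 0 0;0 0 -0.6 0 0 0' >/dev/null
python3 plan.py .551 .378 .2 0
python3 - <<'E'
from h import *
s=snap('wrist'); save(s,'w5.png')
E
```

```text
t: 18.65
tcp_pos: [0.542, 0.1912, 0.0326]
tool_rot: [1.0, 0.01, -0.0, 0.0]
force: [0.2, 0.0, -0.1]
finger_gap: 0.726
gripper_force: 0.0
t 19.15 tcp [0.5434 0.1915 0.1878] gap 0.731 F [-0.7  0.5  0.1]
turn first (units) [-0.0004 -0.0025  0.0126] | then shift in goal axes [ 0.191 -4.664 -0.304] | shift in present axes [ 0.285 -4.659 -0.3  ]
```

View pics/w5.png

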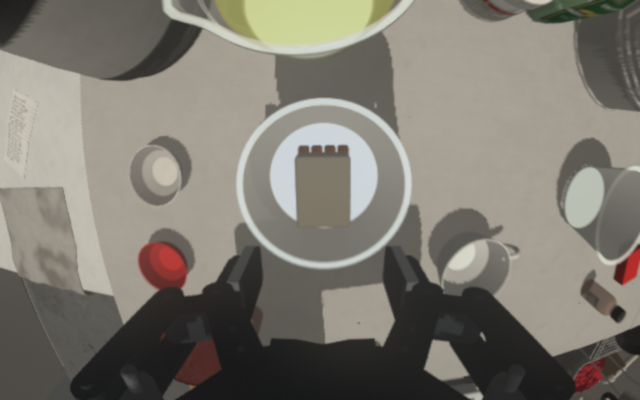

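The soap is centred on the dish in the bowl at (323,190). The pinch bowl shows at (157,175). I'm moving over it.

```bash
python3 - <<'E'
from h import *
s=snap('wrist'); f=lambda u,v,z: wplane(s,u,v,z)*1000
P=np.array([f(296,158,.057),f(350,157,.057),f(298,227,.057),f(350,227,.057)]);print(P.round(1),P.mean(0))
s=snap('top'); im=s['image'][160:225,222:288]; cv2.imwrite('pics/x.png',im)
E
python3 -m crank '0.06 -0.95 0 0 0 0.012;0.06 -0.95 0 0 0 0;0.06 -0.95 0 0 0 0;0.06 -0.95 0 0 0 0;0 -0.9 0 0 0 0' 1 >/dev/null
python3 -m crank '0 0 0.3 0 0 0;0 0 0 0 0 0;0 0 0 0 0 0;0 0 0 0 0 0;0 0 0 0 0 0'>/dev/null
python3 plan.py .551 .378 .1 0
python3 - <<'E'
from h import *
s=snap('wrist'); save(s,'w6.png')
E
```

```text
[[576.9 216.8  57. ]
 [578.8 168.   57. ]
 [510.3 215.   57. ]
 [511.3 165.   57. ]] [544.32454838 191.23993468  57.        ]
t 20.3 tcp [0.5513 0.3781 0.1731] gap 1.002 F [-0.3 -0.4  1. ]
turn first (units) [ 0.0001 -0.     -0.0005] | then shift in goal axes [-0.009  0.003  1.828] | shift in present axes [-0.009  0.003  1.828]
```

View pics/w6.png

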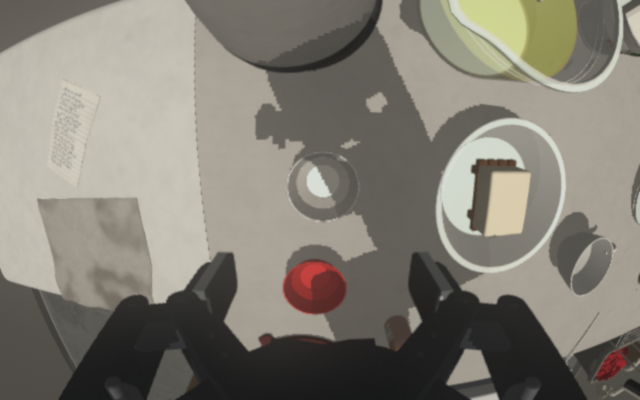

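```bash
python3 - <<'E'
from h import *
s=snap('wrist'); f=lambda u,v,z: wplane(s,u,v,z)*1000
for p in ((288,186),(359,186),(323,151),(323,221)): print(f(*p,.029).round(1))
E
python3 -m crank '0 0 0.7 0 0 0;0 0 0.8 0 0 0;0 0 0.3 0 0 0;0 0 0 0 0 0;0 0 0 0 0 0'>/dev/null
python3 plan.py .551 .378 .02 0
```

```text
[553.5 411.6  29. ]
[553.5 343.5  29. ]
[587.1 378.1  29. ]
[517.7 378.   29. ]
t 20.9 tcp [0.5517 0.3795 0.1018] gap 1.006 F [0.2 0.2 1.4]
turn first (units) [-0.0004 -0.0008  0.0005] | then shift in goal axes [-0.017  0.037  2.045] | shift in present axes [-0.019  0.039  2.045]
```

```bash
python3 -m crank '-0.01 0.03 0.8 0 0 0;0 0 0.8 0 0 0;0 0 0.6 0 0 0;0 0 0.19 0 0 0;0 0 0 0 0 0'
python3 -m crank '0 0 0 0 0 0;0 0 0 0 0 0;0 0 0 0 0 0;0 0 0 0 0 0;0 0 0 0 0 0' -1 25
python3 -m crank '0 0 0 0 0 0;0 0 0 0 0 0;0 0 0 0 0 0;0 0 0 0 0 0;0 0 0 0 0 0'
```

```text
t: 21.4
tcp_pos: [0.5509, 0.3783, 0.0056]
tool_rot: [1.0, 0.0, 0.0, -0.0]
force: [-0.6, -1.1, 0.5]
finger_gap: 1.003
gripper_force: 0.0
t: 21.9
tcp_pos: [0.5521, 0.379, 0.008]
tool_rot: [1.0, 0.001, 0.002, -0.001]
force: [-0.9, -0.3, 5.4]
finger_gap: 0.784
gripper_force: 27.8
t: 22.4
tcp_pos: [0.5521, 0.379, 0.008]
tool_rot: [1.0, 0.001, 0.002, -0.001]
force: [-1.5, -1.0, 6.5]
finger_gap: 0.787
gripper_force: 27.8
```

```bash
python3 -m crank '0 0 -0.3 0 0 0;0 0 -0.7 0 0 0;0 0 -0.8 0 0 0;0 0 -0.8 0 0 0;0 0 -0.8 0 0 0' >/dev/null
python3 -m crank '0 0 -0.3 0 0 0;0 0 0 0 0 0;0 0 0 0 0 0;0 0 0 0 0 0;0 0 0 0 0 0'
python3 plan.py .543 .1912 .12 0
python3 - <<'E'
from h import *
s=snap('wrist'); save(s,'w7.png')
E
```

```text
t: 23.4
tcp_pos: [0.5495, 0.3776, 0.1512]
tool_rot: [1.0, 0.0, -0.002, 0.001]
force: [-0.0, -0.2, -1.1]
finger_gap: 0.784
gripper_force: 28.3
t 23.4 tcp [0.5495 0.3776 0.1512] gap 0.784 F [-0.  -0.2 -1.1]
turn first (units) [0.001  0.0022 0.0006] | then shift in goal axes [-0.162  4.659  0.78 ] | shift in present axes [-0.163  4.658  0.788]
```

View pics/w7.png

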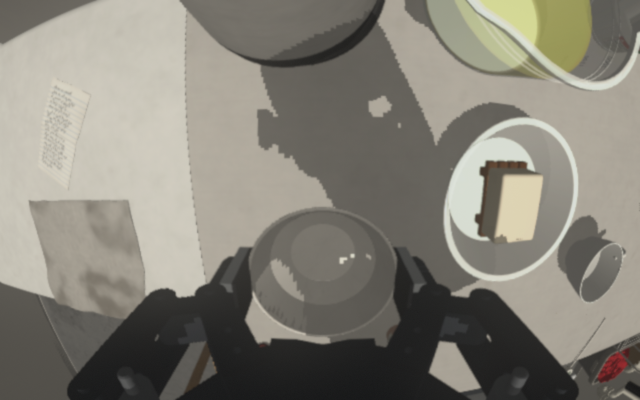

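The pinch bowl is held upright, its rim spanning (250–397, 208–335).

```bash
python3 - <<'E'
from h import *
s=snap('wrist'); t=np.array(telemetry.sense()['tcp_pos']); f=lambda u,v,z: (wplane(s,u,v,z)-t)*1000
for p in ((250,270),(397,270),(323,208),(323,335)): print(f(*p,t[2]+.021).round(1))
E
python3 -m crank '-0.02 0.9 0 0 0 0;-0.03 0.95 0 0 0 0;-0.03 0.95 0 0 0 0;-0.03 0.95 0 0 0 0;-0.03 0.9 0 0 0 0' >/dev/null
python3 -m crank '0 0 0 0 0 0;0 0 0 0 0 0;0 0 0 0 0 0;0 0 0 0 0 0;0 0 0 0 0 0' 
python3 plan.py .543 .1912 .07 0
```

```text
[ 4.8 33.3 21. ]
[  4.8 -33.8  21. ]
[34.8  0.1 21. ]
[-33.7  -0.   21. ]
t: 24.5
tcp_pos: [0.545, 0.1932, 0.1532]
tool_rot: [1.0, 0.001, 0.0, -0.0]
force: [0.4, 0.5, 0.0]
finger_gap: 0.784
gripper_force: 28.4
t 24.5 tcp [0.545  0.1932 0.1532] gap 0.784 F [0.4 0.5 0. ]
turn first (units) [-0.0001 -0.      0.0017] | then shift in goal axes [-0.05  0.05  2.08] | shift in present axes [-0.05  0.05  2.08]
```

```bash
python3 -m crank '-0.035 0.055 0.7 0 0 0;0 0 0.7 0 0 0;0 0 0.5 0 0 0;0 0 0.1 0 0 0;0 0 0 0 0 0' 
python3 -m crank '0 0 0.05 0 0 0;0 0 0 0 0 0;0 0 0 0 0 0;0 0 0 0 0 0;0 0 0 0 0 0' 
python3 plan.py .5438 .1912 .065 0
```

```text
t: 25.0
tcp_pos: [0.5433, 0.1903, 0.0728]
tool_rot: [1.0, 0.001, -0.001, 0.0]
force: [0.7, 0.3, 0.4]
finger_gap: 0.787
gripper_force: 28.4
t: 25.5
tcp_pos: [0.544, 0.1899, 0.0718]
tool_rot: [1.0, 0.0, 0.0, -0.0]
force: [0.8, 0.0, -0.1]
finger_gap: 0.782
gripper_force: 28.4
t 25.5 tcp [0.544  0.1899 0.0718] gap 0.782 F [ 0.8  0.  -0.1]
turn first (units) [-0.0001 -0.0006  0.0006] | then shift in goal axes [-0.004 -0.033  0.17 ] | shift in present axes [-0.004 -0.033  0.17 ]
```

```bash
python3 -m crank '0 -0.03 0.1 0 0 0;0 0 0 0 0 0;0 0 0 0 0 0;0 0 0 0 0 0;0 0 0 0 0 0' 
python3 -m crank '0 0 0.06 0 0 0;0 0 0 0 0 0;0 0 0 0 0 0;0 0 0 0 0 0;0 0 0 0 0 0'
```

```text
t: 26.0
tcp_pos: [0.5437, 0.1911, 0.0673]
tool_rot: [1.0, 0.0, -0.0, -0.0]
force: [-0.1, 0.0, 0.1]
finger_gap: 0.787
gripper_force: 28.4
t: 26.5
tcp_pos: [0.5439, 0.1911, 0.065]
tool_rot: [1.0, 0.0, 0.0, -0.0]
force: [0.5, 1.3, 0.4]
finger_gap: 0.784
gripper_force: 28.5
```

```bash
python3 -m crank '0 0 0.04 0 0 0;0 0 0 0 0 0;0 0 0 0 0 0;0 0 0 0 0 0;0 0 0 0 0 0'
```

```text
t: 27.0
tcp_pos: [0.5439, 0.1911, 0.0648]
tool_rot: [1.0, 0.0, 0.001, -0.0]
force: [-1.8, -1.1, 10.7]
finger_gap: 0.784
gripper_force: 28.9
```

Contact. Release, rise and look.

```bash
python3 -m crank '0 0 0 0 0 0;0 0 0 0 0 0;0 0 0 0 0 0;0 0 0 0 0 0;0 0 0 0 0 0' 1
python3 -m crank '0 0 -0.4 0 0 0;0 0 -0.8 0 0 0;0 0 -1 0 0 0;0 0 -1 0 0 0;0 0 0 0 0 0' >/dev/null
python3 -m crank '0 0 0 0 0 0;0 0 0 0 0 0;0 0 0 0 0 0;0 0 0 0 0 0;0 0 0 0 0 0'>/dev/null
python3 plan.py .360 .2785 .2 0
python3 - <<'E'
from h import *
s=snap('wrist'); save(s,'w8.png')
E
```

```text
t: 27.5
tcp_pos: [0.5435, 0.1911, 0.063]
tool_rot: [1.0, 0.0, -0.0, 0.0]
force: [0.0, -0.3, 0.3]
finger_gap: 0.999
gripper_force: 0.0
t 28.5 tcp [0.5432 0.191  0.1903] gap 1.002 F [-1.1 -0.1  0.6]
turn first (units) [0.0002 0.0013 0.0005] | then shift in goal axes [-4.581 -2.188 -0.243] | shift in present axes [-4.579 -2.192 -0.234]
```

View pics/w8.png

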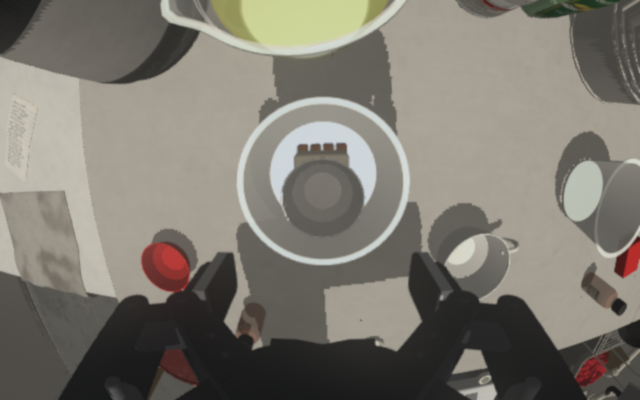

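The pinch bowl stands on the soap with its rim centred at (323,198). Next is the dropper bottle, partly visible at (250,322).

```bash
python3 - <<'E'
from h import *
s=snap('wrist'); g=cv2.cvtColor(s['image'],cv2.COLOR_RGB2GRAY)
f=lambda u,v,z: (wplane(s,u,v,z)*1000).round(1)
# floor (57+2=59) and rim (86)
for p in ((283,198),(364,198),(323,158),(323,237)): print('rim',f(*p,.086))
print(f(322,192,.059))
cv2.imwrite('pics/w8c.png',cv2.resize(s['image'][140:250,265:380,::-1],None,fx=5,fy=5,interpolation=cv2.INTER_CUBIC))
E
python3 -m crank '-0.9 -0.43 -0.1 0 0 0;-0.9 -0.44 -0.1 0 0 0;-0.9 -0.44 0 0 0 0;-0.9 -0.44 0 0 0 0;-0.9 -0.43 0 0 0 0' 0.4 >/dev/null
python3 -m crank '0 0 0 0 0 0;0 0 0 0 0 0;0 0 0 0 0 0;0 0 0 0 0 0;0 0 0 0 0 0'
python3 plan.py .360 .2785 .12 0
python3 - <<'E'
from h import *
s=snap('wrist'); save(s,'w9.png')
E
```

```text
rim [545.  224.2  86. ]
rim [545.1 156.5  86. ]
rim [578.7 190.9  86. ]
rim [509.7 190.7  86. ]
[542.8 191.6  59. ]
t: 29.6
tcp_pos: [0.3647, 0.2778, 0.1993]
tool_rot: [1.0, -0.0, 0.0, -0.0]
force: [-0.2, -0.4, -0.5]
finger_gap: 0.696
gripper_force: 0.0
t 29.6 tcp [0.3647 0.2778 0.1993] gap 0.696 F [-0.2 -0.4 -0.5]
turn first (units) [-0.0001 -0.0003 -0.0003] | then shift in goal axes [-0.118 -0.018  1.982] | shift in present axes [-0.119 -0.018  1.981]
```

View pics/w9.png

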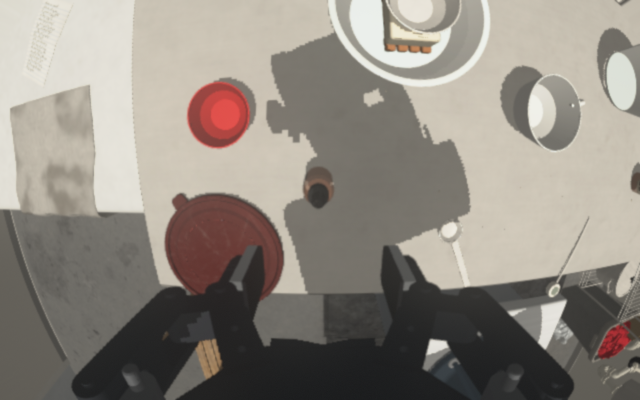

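View pics/w8c.png

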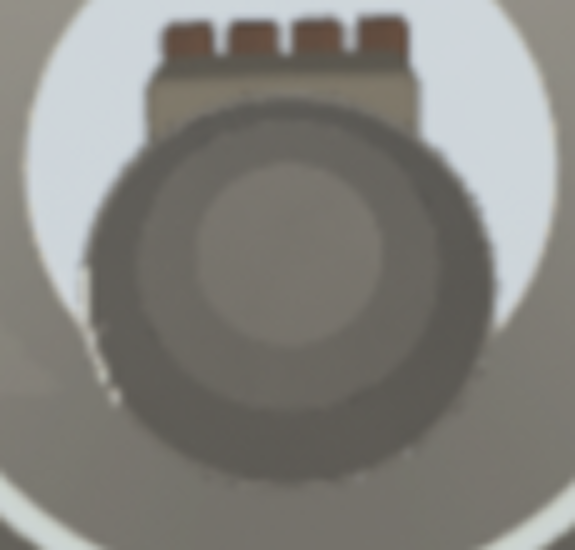

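The bottle is upright at (318,190) with free space around its fingers; in the crop the pinch bowl's floor is centred at (289,254), which puts it at about (544, 191) mm.

```bash
python3 - <<'E'
from h import *
s=snap('wrist'); im=s['image'].astype(int); f=lambda u,v,z: (wplane(s,u,v,z)*1000).round(1)
sub=im[160:220,290:350]; m=((sub.max(2)<60)).astype(np.uint8)
n,l,st,ce=cv2.connectedComponentsWithStats(m); k=1+np.argmax(st[1:,4]); print(st[k],ce[k]+[290,160])
u,v=ce[k]+[290,160]
for z in (.098,.09,.08): print(z,f(u,v,z))
v2=160+st[k][1]+st[k][3]; print('bulb tip edge',f(u,v2,.098))
sat=cv2.cvtColor(s['image'],cv2.COLOR_RGB2HSV); b=(sat[160:220,290:350,1]>70).astype(np.uint8); n,l,st,ce=cv2.connectedComponentsWithStats(b); k=1+np.argmax(st[1:,4]); print('body',st[k],ce[k]+[290,160])
E
python3 plan.py .360 .2785 .12 0
```

```text
[ 22  25  15  22 195] [320.         194.18461538]
0.098 [370.6 280.   98. ]
0.09 [368.3 280.1  90. ]
0.08 [365.5 280.2  80. ]
bulb tip edge [359.6 280.1  98. ]
body [ 14  18  29  21 201] [318.60199005 185.43781095]
t 29.7 tcp [0.3643 0.2778 0.1992] gap 0.698 F [-0.1  0.4  0.7]
turn first (units) [-0.     -0.     -0.0002] | then shift in goal axes [-0.108 -0.018  1.98 ] | shift in present axes [-0.108 -0.018  1.98 ]
```

```bash
python3 -m crank '-0.05 -0.045 0.5 0 0 0;0 0 0.7 0 0 0;0 0 0.6 0 0 0;0 0 0.2 0 0 0;0 0 0 0 0 0' >/dev/null
python3 -m crank '0 0 0.5 0 0 0;0 0 0.7 0 0 0;0 0 0.6 0 0 0;0 0 0.35 0 0 0;0 0 0 0 0 0' 
python3 plan.py .362 .2795 .031 0
```

```text
t: 30.7
tcp_pos: [0.3618, 0.2799, 0.0328]
tool_rot: [1.0, 0.0, -0.001, 0.0]
force: [-1.1, -0.3, 0.4]
finger_gap: 0.698
gripper_force: 0.0
t 30.7 tcp [0.3618 0.2799 0.0328] gap 0.698 F [-1.1 -0.3  0.4]
turn first (units) [0.0003 0.0007 0.0004] | then shift in goal axes [0.005 0.009 0.045] | shift in present axes [0.005 0.009 0.045]
```

```bash
python3 -m crank '0 0 0 0 0 0;0 0 0 0 0 0;0 0 0 0 0 0;0 0 0 0 0 0;0 0 0 0 0 0' -1 25
python3 -m crank '0 0 0 0 0 0;0 0 0 0 0 0;0 0 0 0 0 0;0 0 0 0 0 0;0 0 0 0 0 0'
python3 -m crank '0 0 -0.3 0 0 0;0 0 -0.7 0 0 0;0 0 -0.9 0 0 0;0 0 -0.8 0 0 0;0 0 -0.8 0 0 0' >/dev/null
python3 -m crank '0 0 -0.3 0 0 0;0 0 0 0 0 0;0 0 0 0 0 0;0 0 0 0 0 0;0 0 0 0 0 0'
python3 - <<'E'
from h import *
s=snap('wrist'); save(s,'w10.png'); t=np.array(telemetry.sense()['tcp_pos']); im=s['image']; f=lambda u,v,dz: ((wplane(s,u,v,t[2]+dz)-t)*1000).round(1)
h=cv2.cvtColor(im,cv2.COLOR_RGB2HSV); x=np.r_[285:361:4]
for r in range(170,345,6): print(r,' '.join('%d/%d'%(h[r,c,2],h[r,c,1]) for c in x))
E
```

```text
t: 31.2
tcp_pos: [0.3626, 0.2805, 0.0345]
tool_rot: [1.0, 0.0, 0.001, -0.001]
force: [-0.1, 0.4, 6.6]
finger_gap: 0.349
gripper_force: 25.2
t: 31.7
tcp_pos: [0.3626, 0.2805, 0.0345]
tool_rot: [1.0, 0.0, 0.001, -0.001]
force: [-0.1, 0.3, 6.8]
finger_gap: 0.347
gripper_force: 25.2
t: 32.7
tcp_pos: [0.3608, 0.2795, 0.1842]
tool_rot: [1.0, 0.0, -0.001, 0.001]
force: [0.9, 0.1, -0.5]
finger_gap: 0.349
gripper_force: 24.9
170 210/28 210/28 210/28 210/28 211/28 211/27 209/27 209/28 209/27 207/27 125/24 123/25 123/25 122/25 122/25 122/25 122/25 122/25 121/25
176 208/27 208/26 208/27 209/28 211/28 211/28 210/29 209/27 210/28 208/28 161/27 124/27 123/25 123/25 123/25 122/25 122/25 121/25 121/23
182 211/28 211/28 209/28 208/28 209/28 210/28 203/28 171/28 125/24 124/25 123/25 123/25 124/27 123/25 123/25 123/25 122/25 121/25 121/25
188 211/29 211/28 210/27 200/27 135/26 126/26 125/24 125/24 124/25 124/27 123/25 123/25 123/25 123/25 123/25 123/25 122/25 121/25 122/27
194 182/28 128/26 126/26 126/26 125/27 125/24 126/26 124/27 124/27 123/25 123/25 123/25 123/25 123/25 123/27 123/27 123/27 122/25 12
[... 2405 characters left out ...]
 99/21 112/18 112/18 111/18 84/18 40/19 35/15 35/22 34/15 34/15 35/15 34/15 34/15 36/21 46/22 66/15 72/14 45/17
320 102/20 114/20 114/20 114/20 112/20 111/21 110/21 48/16 34/8 34/8 33/15 34/15 34/15 34/15 33/15 58/13 61/17 61/17 56/9
326 113/20 112/18 113/20 112/18 112/20 113/20 113/20 50/15 34/8 34/15 34/15 36/14 35/15 35/0 35/7 57/13 60/13 55/14 57/18
332 112/20 114/20 113/18 113/20 111/18 110/19 111/18 81/16 34/8 34/15 34/15 35/7 36/7 33/8 34/0 39/13 57/13 62/12 57/9
338 84/18 88/17 92/19 101/20 108/19 109/19 110/19 102/18 34/8 39/13 53/19 41/12 40/13 39/13 36/7 56/14 48/16 49/16 48/16
344 33/8 34/8 34/15 34/15 34/8 34/8 33/8 35/7 35/7 35/7 34/0 33/8 33/8 34/15 33/8 33/8 34/15 33/15 34/15
```

```bash
python3 plan.py .5425 .191 .15 0
python3 - <<'E'
from h import *
s=snap('wrist'); t=np.array(telemetry.sense()['tcp_pos']); g=cv2.cvtColor(s['image'],cv2.COLOR_RGB2HSV); f=lambda u,v,dz: ((wplane(s,u,v,t[2]+dz)-t)*1000).round(1)
for c in (317,321,325): print(c,'sat/val col',[(r,int(g[r,c,1]),int(g[r,c,2])) for r in list(range(212,221))+list(range(243,274,2))])
print('base front-15.5',f(321,215.5,-.0325)); print('collar front-10',f(325,270.5,.0265),'bulb near?')
print('z.05 shoulder -15.5',f(323,246,.0245))
E
```

```text
t 32.75 tcp [0.361  0.2796 0.1843] gap 0.348 F [-0.7  0.3 -0.3]
turn first (units) [0.0007 0.0015 0.0005] | then shift in goal axes [4.538 2.215 0.857] | shift in present axes [4.538 2.218 0.849]
317 sat/val col [(212, 27, 123), (213, 28, 119), (214, 41, 107), (215, 55, 97), (216, 59, 95), (217, 59, 95), (218, 62, 95), (219, 62, 94), (220, 62, 94), (243, 62, 91), (245, 64, 91), (247, 66, 93), (249, 70, 98), (251, 68, 98), (253, 68, 97), (255, 70, 98), (257, 72, 99), (259, 79, 106), (261, 90, 119), (263, 91, 121), (265, 91, 121), (267, 93, 123), (269, 91, 120), (271, 79, 81), (273, 31, 41)]
321 sat/val col [(212, 25, 122), (213, 30, 119), (214, 41, 106), (215, 56, 96), (216, 57, 94), (217, 60, 94), (218, 60, 94), (219, 60, 94), (220, 62, 94), (243, 64, 92), (245, 64, 92), (247, 70, 98), (249, 70, 99), (251, 68, 98), (253, 68, 97), (255, 68, 98), (257, 70, 98), (259, 84, 112), (261, 91, 120), (263, 89, 120), (265, 89, 120), (267, 91, 120), (269, 89, 106), (271, 52, 54), (273, 26, 40)]
325 sat/val col [(212, 25, 122), (213, 28, 120), (214, 37, 110), (215, 51, 100), (216, 59, 95), (217, 60, 94), (218, 62, 94), (219, 60, 93), (220, 63, 93), (243, 64, 92), (245, 63, 93), (247, 68, 97), (249, 75, 99), (251, 72, 99), (253, 68, 98), (255, 68, 98), (257, 70, 99), (259, 85, 114), (261, 93, 121), (263, 93, 121), (265, 91, 121), (267, 90, 122), (269, 86, 101), (271, 47, 49), (273, 36, 42)]
base front-15.5 [ 12.1   1.1 -32.5]
collar front-10 [ 8.4 -0.7 26.5] bulb near?
z.05 shoulder -15.5 [19.1  0.1 24.5]
```

```bash
python3 -m crank '0.8 0.38 0 0 0 0;0.95 0.46 0 0 0 0;0.95 0.46 0 0 0 0;0.95 0.46 0 0 0 0;0.8 0.4 0 0 0 0' >/dev/null
python3 -m crank '0.19 0.06 0 0 0 0;0 0 0.3 0 0 0;0 0 0.3 0 0 0;0 0 0 0 0 0;0 0 0 0 0 0' >/dev/null
python3 plan.py .5467 .1908 .105 0
```

```text
t 33.8 tcp [0.5453 0.1919 0.1603] gap 0.35 F [ 0.7 -0.4 -1.3]
turn first (units) [0.0002 0.002  0.0015] | then shift in goal axes [0.035 0.029 1.382] | shift in present axes [0.04  0.028 1.382]
```

```bash
python3 -m crank '0.035 0.03 0.3 0 0 0.0015;0 0 0.5 0 0 0;0 0 0.4 0 0 0;0 0 0.18 0 0 0;0 0 0 0 0 0' >/dev/null
python3 -m crank '0 0 0 0 0 0;0 0 0 0 0 0;0 0 0 0 0 0;0 0 0 0 0 0;0 0 0 0 0 0' >/dev/null
python3 plan.py .5467 .1908 .0935 0
python3 - <<'E'
from h import *
s=snap('wrist'); save(s,'w11.png'); t=np.array(telemetry.sense()['tcp_pos']); f=lambda u,v,z: (wplane(s,u,v,z)*1000).round(1)
h=cv2.cvtColor(s['image'],cv2.COLOR_RGB2HSV)
print('col321 v/s',[(r,int(h[r,321,2]),int(h[r,321,1])) for r in range(140,262,2)])
r=250; print('row250',[(c,int(h[r,c,2]),int(h[r,c,1])) for c in range(250,400,4)])
E
```

```text
t 34.8 tcp [0.5489 0.1901 0.1065] gap 0.347 F [ 0.7  0.7 -0.9]
turn first (units) [-0.0001 -0.0005 -0.0009] | then shift in goal axes [-0.055 -0.017  0.325] | shift in present axes [-0.055 -0.017  0.325]
col321 v/s [(140, 225, 11), (142, 225, 11), (144, 225, 11), (146, 226, 11), (148, 225, 11), (150, 226, 11), (152, 226, 11), (154, 226, 11), (156, 225, 11), (158, 225, 10), (160, 225, 10), (162, 225, 11), (164, 215, 14), (166, 192, 12), (168, 190, 11), (170, 178, 9), (172, 105, 24), (174, 95, 32), (176, 97, 29), (178, 97, 29), (180, 97, 32), (182, 107, 36), (184, 125, 41), (186, 132, 43), (188, 134, 42), (190, 133, 42), (192, 127, 30), (194, 120, 21), (196, 100, 18), (198, 107, 19), (200, 109, 21), (202, 109, 19), (204, 108, 19), (206, 108, 21), (208, 119, 21), (210, 123, 23), (212, 123, 23), (214, 104, 34), (216, 89, 49), (218, 88, 46), (220, 88, 49), (222, 87, 47), (224, 87, 50), (226, 87, 50), (228, 87, 50), (230, 87, 53), (232, 86, 53), (234, 86, 53), (236, 85, 54), (238, 86, 53), (240, 86, 53), (242, 86, 53), (244, 85, 54), (246, 86, 59), (248, 91, 64), (250, 91, 64), (252, 90, 62), (254, 89, 63), (256, 86, 65), (258, 90, 71), (260, 103, 84)]
row250 [(250, 133, 21), (254, 131, 18), (258, 131, 21), (262, 124, 23), (266, 98, 23), (270, 93, 22), (274, 93, 22), (278, 76, 10), (282, 75, 7), (286, 69, 7), (290, 45, 6), (294, 77, 26), (298, 81, 54), (302, 81, 54), (306, 84, 55), (310, 89, 60), (314, 91, 62), (318, 91, 62), (322, 91, 64), (326, 91, 67), (330, 91, 67), (334, 90, 65), (338, 84, 64), (342, 80, 54), (346, 79, 58), (350, 95, 32), (354, 44, 12), (358, 60, 4), (362, 74, 7), (366, 74, 7), (370, 87, 21), (374, 87, 21), (378, 110, 23), (382, 128, 18), (386, 129, 20), (390, 130, 20), (394, 131, 21), (398, 131, 18)]
```

Run:
```python
from h import *
s=snap('wrist'); t=np.array(telemetry.sense()['tcp_pos']); print(t); f=lambda u,v,z: (wplane(s,u,v,z)*1000).round(1)
print('rim far edge (c+35)',f(321,195,.086),'base front (c+15.5)',f(321,214.3,t[2]-.0335), 'slat end', f(321,172,.024),'soap far?',f(321,183,.057))
g=cv2.cvtColor(s['image'],cv2.COLOR_RGB2GRAY)
for c in (300,310,321,332,342): print(c,[int(x) for x in g[186:222,c]])
```

```text
[0.54874267 0.19010329 0.10630122]
rim far edge (c+35) [577.3 191.2  86. ] base front (c+15.5) [561.5 191.3  72.8] slat end [577.3 191.4  24. ] soap far? [577.  191.3  57. ]
300 [125, 127, 127, 126, 127, 127, 126, 126, 124, 122, 122, 119, 107, 98, 96, 96, 100, 104, 106, 107, 107, 107, 108, 107, 107, 107, 107, 107, 107, 108, 110, 113, 116, 118, 118, 115]
310 [125, 127, 127, 126, 127, 125, 122, 123, 123, 113, 97, 94, 99, 104, 106, 107, 106, 106, 106, 106, 107, 107, 107, 110, 114, 119, 120, 120, 117, 106, 93, 84, 81, 81, 81, 81]
321 [126, 127, 126, 127, 126, 126, 124, 123, 116, 103, 97, 102, 105, 106, 106, 107, 106, 106, 106, 106, 105, 108, 116, 120, 120, 120, 119, 115, 98, 85, 82, 81, 80, 81, 80, 81]
332 [126, 127, 127, 127, 126, 126, 126, 126, 125, 117, 100, 95, 98, 103, 105, 106, 106, 106, 106, 105, 105, 106, 106, 108, 113, 118, 119, 119, 118, 116, 108, 94, 84, 81, 81, 80]
342 [127, 127, 127, 127, 127, 126, 127, 126, 125, 124, 122, 119, 110, 100, 94, 94, 97, 104, 107, 106, 105, 106, 106, 105, 105, 105, 105, 105, 106, 106, 107, 110, 113, 117, 119, 119]
```

Run:
```python
from h import *
s=snap('wrist'); h=cv2.cvtColor(s['image'],cv2.COLOR_RGB2HSV); 
for r in range(215,258,3):
    m=np.nonzero(h[r,285:362,1]>40)[0]+285; print(r,m.min(),m.max(),(m.min()+m.max())/2)
g=cv2.GaussianBlur(cv2.cvtColor(s['image'],cv2.COLOR_RGB2GRAY),(0,0),.7).astype(int)
for r in (205,210,215,220,225): print(r,[int(x) for x in g[r,275:370:3]])
```

```text
215 316 324 320.0
218 307 333 320.0
221 303 337 320.0
224 300 339 319.5
227 299 341 320.0
230 300 342 321.0
233 300 343 321.5
236 300 344 322.0
239 299 345 322.0
242 300 346 323.0
245 299 347 323.0
248 298 348 323.0
251 296 349 322.5
254 294 350 322.0
257 293 351 322.0
205 [219, 217, 165, 116, 103, 96, 97, 102, 106, 107, 107, 107, 106, 106, 106, 106, 105, 106, 106, 106, 105, 105, 105, 104, 98, 94, 97, 113, 157, 209, 219, 219]
210 [198, 128, 102, 96, 97, 105, 108, 108, 107, 107, 107, 111, 117, 119, 120, 120, 119, 119, 118, 113, 106, 105, 105, 105, 105, 104, 96, 93, 95, 113, 174, 217]
215 [108, 96, 96, 98, 108, 109, 109, 108, 108, 113, 118, 114, 102, 93, 87, 87, 88, 94, 104, 114, 119, 117, 108, 105, 104, 105, 105, 98, 94, 93, 98, 128]
220 [96, 96, 96, 108, 109, 109, 108, 108, 115, 106, 85, 81, 81, 81, 81, 80, 80, 80, 80, 81, 87, 109, 119, 109, 105, 105, 105, 105, 100, 94, 93, 94]
225 [96, 96, 105, 110, 109, 108, 108, 112, 92, 81, 80, 80, 80, 80, 80, 80, 79, 80, 80, 80, 80, 81, 100, 119, 107, 105, 104, 104, 104, 95, 93, 93]
```

```bash
python3 - <<'E'
from h import *
s=snap('wrist'); t=np.array(telemetry.sense()['tcp_pos']); f=lambda u,v,z: (wplane(s,u,v,z)*1000).round(1)
print(t,'floor edge',f(321,207.5,.059),'slope top',f(321,207.5,.069),'floor half widths',f(303,215,.059),f(338,215,.059),'rim row205',f(281,205,.086),f(359.5,205,.086))
E
python3 plan.py .546 .1902 .0935 0
```

```text
[0.54872193 0.19007068 0.10618859] floor edge [561.2 191.3  59. ] slope top [564.5 191.3  69. ] floor half widths [556.1 203.   59. ] [556.  180.3  59. ] rim row205 [571.6 213.4  86. ] [571.5 169.9  86. ]
t 35.0 tcp [0.5487 0.1901 0.1062] gap 0.347 F [ 0.2 -0.6 -1.4]
turn first (units) [-0.     -0.0001 -0.001 ] | then shift in goal axes [-0.068 -0.003  0.317] | shift in present axes [-0.068 -0.003  0.317]
```

```bash
python3 -m crank '-0.075 0.01 0.15 0 0 0;0 0 0 0 0 0;0 0 0 0 0 0;0 0 0 0 0 0;0 0 0 0 0 0' 
python3 -m crank '0 0 0.08 0 0 0;0 0 0 0 0 0;0 0 0 0 0 0;0 0 0 0 0 0;0 0 0 0 0 0'
```

```text
t: 35.5
tcp_pos: [0.5459, 0.1897, 0.1002]
tool_rot: [1.0, -0.001, 0.0, -0.0]
force: [0.7, 0.0, -1.0]
finger_gap: 0.348
gripper_force: 24.9
t: 36.0
tcp_pos: [0.5457, 0.1897, 0.097]
tool_rot: [1.0, -0.001, 0.0, -0.0]
force: [-0.2, 0.1, -1.2]
finger_gap: 0.344
gripper_force: 24.9
```

```bash
python3 -m crank '0 0 0.06 0 0 0;0 0 0 0 0 0;0 0 0 0 0 0;0 0 0 0 0 0;0 0 0 0 0 0' 
python3 -m crank '0 0 0.03 0 0 0;0 0 0 0 0 0;0 0 0 0 0 0;0 0 0 0 0 0;0 0 0 0 0 0'
```

```text
t: 36.5
tcp_pos: [0.5457, 0.1897, 0.0945]
tool_rot: [1.0, -0.001, 0.0, -0.0]
force: [-0.0, -0.5, -0.8]
finger_gap: 0.346
gripper_force: 24.9
t: 37.0
tcp_pos: [0.5458, 0.1897, 0.0935]
tool_rot: [1.0, -0.001, 0.0, -0.0]
force: [-0.0, 0.5, 0.3]
finger_gap: 0.346
gripper_force: 25.1
```

```bash
python3 -m crank '0 0 0.02 0 0 0;0 0 0 0 0 0;0 0 0 0 0 0;0 0 0 0 0 0;0 0 0 0 0 0'
```

```text
t: 37.5
tcp_pos: [0.5461, 0.1898, 0.0933]
tool_rot: [1.0, -0.001, 0.001, -0.0]
force: [-1.7, 0.3, 6.0]
finger_gap: 0.344
gripper_force: 25.4
```

```bash
python3 -m crank '0 0 0 0 0 0;0 0 0 0 0 0;0 0 0 0 0 0;0 0 0 0 0 0;0 0 0 0 0 0' 0.2
python3 -m crank '0 0 0 0 0 0;0 0 -0.2 0 0 0;0 0 -0.5 0 0 0;0 0 -0.8 0 0 0;0 0 -0.8 0 0 0' 
python3 -m crank '0 0 -0.8 0 0 0;0 0 -0.8 0 0 0;0 0 0 0 0 0;0 0 0 0 0 0;0 0 0 0 0 0'
python3 - <<'E'
from h import *
for n in ('top','scene'):
    s=snap(n); save(s,n+'9.png'); W=cloud(s).reshape(-1,3); hs=cv2.cvtColor(s['image'],cv2.COLOR_RGB2HSV).reshape(-1,3)
    k=(abs(W[:,0]-.545)<.05)&(abs(W[:,1]-.19)<.05)
    for a,b in ((.092,.105),(.105,.118),(.12,.135),(.135,.15),(.15,.165)):
        p=W[k&(W[:,2]>a)&(W[:,2]<b)]; print(n,a,len(p),p.mean(0).round(4) if len(p) else '')
s=snap('wrist'); save(s,'w12.png')
E
```

```text
t: 38.0
tcp_pos: [0.5456, 0.1896, 0.0923]
tool_rot: [1.0, -0.001, -0.0, 0.0]
force: [-0.4, -0.1, 0.8]
finger_gap: 0.601
gripper_force: 0.0
t: 38.5
tcp_pos: [0.5453, 0.1896, 0.1856]
tool_rot: [1.0, -0.001, -0.001, 0.0]
force: [0.3, 0.1, 0.2]
finger_gap: 0.599
gripper_force: 0.0
t: 39.0
tcp_pos: [0.5447, 0.1895, 0.2477]
tool_rot: [1.0, -0.001, -0.001, 0.0]
force: [-0.3, -0.4, -0.0]
finger_gap: 0.602
gripper_force: 0.0
top 0.092 12 [0.5352 0.1816 0.0973]
top 0.105 38 [0.5375 0.1853 0.1125]
top 0.12 22 [0.5408 0.1857 0.1301]
top 0.135 8 [0.5402 0.1886 0.1413]
top 0.15 11 [0.5423 0.1891 0.1546]
scene 0.092 34 [0.5336 0.1993 0.0975]
scene 0.105 38 [0.5343 0.1994 0.1114]
scene 0.12 28 [0.5387 0.1968 0.1275]
scene 0.135 18 [0.5406 0.194  0.1408]
scene 0.15 9 [0.5409 0.1945 0.1549]
```

```bash
python3 -m crank '0 0 -0.3 0 0 0;0 0 0 0 0 0;0 0 0 0 0 0;0 0 0 0 0 0;0 0 0 0 0 0' | head -1; python3 -c "
from h import *
s=snap('top'); W=cloud(s).reshape(-1,3); p=W[(abs(W[:,0]-.545)<.05)&(abs(W[:,1]-.19)<.05)&(W[:,2]>.15)&(W[:,2]<.165)]; print(len(p),p.mean(0))
print(manip.sign_off())"
```

```text
t: 39.65
11 [0.54289352 0.18890485 0.15444729]
the job is handed in; nothing more can be done
None
```

The soap set is stacked in the wide bowl in the order asked (dish, soap bar, pinch bowl, dropper bottle upright on top) and was handed in at about 40 s, with every piece let go and no sign of contact with the deep bowl, plain-capped bottle or tea cup.

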